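Clamp the biscuit canister shut with its wire bail

ROBOT

A 7-joint arm with a two-finger parallel gripper is mounted at the origin on a cart in front of the work surface, level with it; the furniture and walls round the work are solid. World frame = base frame: x ahead of the robot, y to its left, z up, the work surface at z = 0. Lengths are in m, angles in rad, forces in N, time in s.
With the tool pointing down it reaches from about 0.425 to 0.925 m from the base axis. Payload 6.8 kg.
Tool frame: the origin (TCP) lies at the very end of the fingers, on their centre line; the grasp point (between the pads) lies 19 mm behind it; z points along the fingers, y is the line along which they close (so a half turn about z gives the same grasp; the last joint's range is limited). The gripper opens to 85 mm and grips with 20 to 120 N. Pads are 22 mm wide; open, the fingers measure 114 mm over their backs; the gripper's body (76 mm by 85 mm) begins 54 mm behind the grasp point. The pads swing forward as they close: fully open they stand 13 mm farther back than shut.
Start: joints at [1.021, 0.477, 0.022, 1.555, -0.011, 1.109, -0.083], TCP at [0.289, -0.61, 0.231] pointing down, gripper open.
Joint ranges: [-2.96, 2.96], [-0.34, 2.1], [-1.41, 1.46], [0.24, 2.44], [-1.37, 4.51], [0.17, 1.92], [-2.96, 2.96]. Speed limits (rad/s): [2.39, 2.39, 3.14, 3.14, 3.14, 3.14, 3.14].

INTERFACE

Orientations are given as a unit quaternion [w, x, y, z].
In Python, from station import bot gives the robot as it stands.
- The arm moves only by the tool jog_arm, never from a script. Its argument "motion" is a list of rows, each a list of 7 numbers: the turn, a rotation vector about the tool's x, y, z in rad, then the shift along the tool's x, y, z in mm, then the finger opening in mm, from 0 to 85.4. A call has 1 to 10 rows; each row is the pose to reach, as a shift and turn from the pose commanded when the call began, along the tool's axes at that moment; what a row does not reach only later rows make up. A row lasts 1/8 s, in which the tool goes at most 62.5 mm and 10.7 degrees, less where a joint would pass 70% of its speed; a pose out of reach is approached as far as the arm can. A call with a gripper value outside its range is refused whole. The fingers move at their own pace and stop on an object; "grip_force" is the grip in N (left out, the last holds). Time passes only in rows, so rows that repeat a pose let the fingers close. It gives the time, the measured TCP pose, the force, the opening and the grip force at its end, in the units of the state.
- bot.get_obs(): the state, without advancing time (a new reading comes with each control period).
- bot.read_camera(name): name is "scene" or "top" or "wrist"; returns a dict with "pixels" (384x512x3 uint8, red, green, blue), "camera_matrix" (3x3 intrinsics, pixels), "T" (4x4, takes a point from camera to world coordinates); the wrist camera has in their place "tool_from_camera" (4x4, takes a point from camera to tool coordinates, whose origin is the TCP and whose axes are the flange's). Camera axes: x right, y down, z forward; pixel columns grow to the right and rows downward; lengths in m; the calibration is good to about 2 mm. A picture is of the moment at which its call begins: read the wrist's pose just before it. There is no depth.
- bot.hand_in(): hands the job in; it is judged then, once.
Trained networks look in a picture, given as the dict that the camera call returned (one of the last four; its "shot" number tells which), for a name from the list of things; names that differ only in an ending like _2 or _b are one class to them, and where a whole thing is asked for, a point or a joint stands for the part that bears it (a point fixed in the world has none). Each returns a list of dicts, best first, with "score" (0 to 1); they miss things now and then, are a little off and sometimes report something else, mostly with a low value. They report only what shows in the picture. A call takes as long as a camera call. They do not tell look-alikes from the thing itself.
- bot.spot_in(thing, picture): "xy" ([column, row] in pixels, amid what is visible of it).
- bot.tip_of(thing, picture): "xy" ([column, row] in pixels: a listed point, or the origin of a listed thing).
The state is a dict: "t": time; "q": joint angles; "joint_vel": joint speeds; "joint_torque": joint torques, N m; "eef_pos": TCP position; "tool_rot": TCP orientation; "contact_force": force on the tool from outside, world axes, zero at the start; "torque": the same for the moment, N m; "gripper_width": opening from 0.0 (shut) to 1.0 (fully open); "grasp_force": force on a finger pad.
Only numpy, scipy, OpenCV 4.12 (cv2) and the standard library are available. Lean on these libraries where they do the work, as an engineer would, in place of code of your own. Each camera call takes 0.05 s, during which the arm holds its last target. There are 200 camera calls.

TASK

Two white biscuit canisters stand on the counter; one of them has been left open. Shut its wooden lid, then swing its wire bail up and over centre until it snaps down into the notch of the two rails on the lid and clamps it. Leave the shut canister alone and do not move the jars and the tin that stand about.

Things in the scene. Friction and masses are not known exactly. Their poses are not given: they have to be found in the camera images.
- canister: the open canister: square white ceramic box 110 x 110 mm, 100 mm high, walls 7 mm, standing immovably on its non-slip foot. Origin at the centre of its underside; z up, +x the side where the lid is hinged (the back), -x the side where the bail waits (the front), roughly towards the robot. Like the other canister but for its open lid.
- lid (a joint): lid angle, rad: 0 shut, 1.57 upright, starts at 1.62 to 1.92 (leaning back past upright), stop at 2.0. Stiff hinge (0.13 N m): the lid stays where it is left and must be pushed all the way down, with 2 to 5 N near its free edge.
- lid_hinge (a point): on the lid's hinge axis (parallel to canister y), at canister (58, 0, 100) mm, at the back of the rim
- lid_edge (a point): middle of the free edge of the lid, 116 mm from the hinge: a flat wooden plate 116 x 116 x 12 mm. Shut, its outer face is at z = 112 mm. That face carries two steel rails, bent rods of 6 mm at canister y = -40 and +40 mm, rising up to 30 mm above it; between the rails 70 mm of the plate are free to be pushed on.
- bail (a joint): bail angle, rad: 0 = the wire hoop points level to the front, 1.57 = straight up, growing as it swings over to the back. Starts at 0.55 to 0.85; stays where left (light friction). The hoop stretches springily: with the lid shut its bar meets the rails at 1.25, climbs to the hump at 1.6 (push of 3 to 12 N; let go earlier, it stays or slips back) and snaps into the notch at about 1.88; horns behind stop it.
- bail_bar (a point): middle of the bail's cross bar, a steel wire of 6 mm, 133 mm long, parallel to canister y, 70 mm from the pivot axis. Clamped, it lies at about canister (1, 0, 137) mm. Push it in the middle, between the rails, where 20 mm are free below it above the shut lid.
- bail_pivot (a point): on the bail's pivot axis (parallel to canister y), at canister (-20, 0, 70) mm. Above an angle of about 0.9 the hoop is in the way of the closing lid; over the mouth it keeps the lid from shutting.
- shut_canister: the second canister, the same in shape and size (142 mm high with its horns), clamped shut already; nothing on it moves. Origin at the centre of its underside, axes as for the open one.
- honey_jar: honey jar with a metal cap, 71 mm across, 110 mm high, loose; origin under its centre
- spice_jar: spice jar with a green cap, 46 mm across, 106 mm high, loose; origin under its centre
- tuna: flat tin, 86 mm across, 40 mm high, loose; origin under its centre
Not all that is in view belongs to the job. What is shaped like the canister but pink is not meant.

How it is judged:
By the outcome, as a careful person would: the job done as asked, in the order asked, and still so for the second after the job is handed in, with the robot touching nothing.
It also fails if it takes over 48 s, if anything falls off the work surface, if the arm or the gripper's body presses on something with over 40 N, if the wrist force passes 120 N, or if a joint passes its speed limit or range.

## Working session

There is one attempt and no reset: what is moved stays moved. The work goes in short steps, Python scripts to look and compute and a tool call to move; the robot and the scene stay as the last step left them, time stands still between calls to the robot, and variables do not carry over. Pictures are saved under pics/ and viewed, at most 10 in all, crops included, and the job is handed in when it is done.

Besides the shell and the picture viewer there is one more tool, called after "Request:" as a command line: name --pt "numbers of a row" for each row, then --argument value for the rest. jog_arm: Moves the arm, as the interface text tells. Its arguments: {"type":"object","properties":{"motion":{"type":"array"},"grip_force":{"type":"number"}},"required":["motion"]}

```bash
mkdir -p pics; python3 - <<'E'
from station import bot
import cv2,numpy as np
o=bot.get_obs();print({k:np.round(v,3) for k,v in o.items()})
ims=[]
for n in("scene","top"):
    p=bot.read_camera(n);ims.append(p["pixels"])
    print(n,np.round(p["T"],3).tolist(),np.round(p["camera_matrix"],1).tolist())
    for th in("canister","shut_canister","honey_jar","spice_jar","tuna"):
        print(th,[(np.round(d["xy"]),round(d["score"],2)) for d in bot.spot_in(th,p)],[(np.round(d["xy"]),round(d["score"],2)) for d in bot.tip_of(th,p)])
    for th in("lid_hinge","lid_edge","bail_bar","bail_pivot"):
        print(th,[(np.round(d["xy"],1),round(d["score"],2)) for d in bot.tip_of(th,p)])
cv2.imwrite("pics/a.png",cv2.cvtColor(cv2.resize(ims[0],(800,600)),4));cv2.imwrite("pics/b.png",cv2.cvtColor(cv2.resize(ims[1],(800,600)),4))
E
```

```text
{'t': np.float64(0.0), 'q': array([ 1.021,  0.478,  0.022,  1.556, -0.012,  1.109, -0.083]), 'joint_vel': array([ 0.001, -0.   , -0.   ,  0.001,  0.   ,  0.001,  0.   ]), 'joint_torque': array([ 1.0000e-03, -5.9646e+01,  1.6080e+00, -2.8120e+01,  1.2000e-02,
        9.0000e-03, -0.0000e+00]), 'eef_pos': array([ 0.288, -0.61 ,  0.23 ]), 'tool_rot': array([-0.001,  0.976,  0.219, -0.   ]), 'contact_force': array([-0.131, -0.294,  0.391]), 'torque': array([-0.011, -0.006, -0.025]), 'grasp_force': np.float64(0.0), 'gripper_width': np.float64(1.001)}
scene [[-0.826, 0.294, -0.482, 1.073], [0.564, 0.395, -0.725, 0.864], [-0.023, -0.87, -0.492, 0.686], [0.0, 0.0, 0.0, 1.0]] [[406.3, 0.0, 252.4], [0.0, 406.3, 189.5], [0.0, 0.0, 1.0]]
canister [(array([194., 156.]), 0.94), (array([263., 216.]), 0.89)] [(array([200., 168.]), 0.91), (array([267., 239.]), 0.87)]
shut_canister [(array([349., 255.]), 0.61)] [(array([353., 275.]), 0.76)]
honey_jar [(array([205., 224.]), 0.96)] [(array([201., 252.]), 0.73)]
spice_jar [(array([252., 267.]), 0.57)] [(array([252., 287.]), 0.68)]
tuna [(array([319., 310
[... 541 characters left out ...]
.]), 0.85), (array([378., 209.]), 0.76)] [(array([368., 210.]), 0.73), (array([217., 198.]), 0.72)]
shut_canister [(array([140., 220.]), 0.81)] [(array([144., 220.]), 0.96)]
honey_jar [(array([235., 141.]), 0.62)] [(array([237., 142.]), 0.58)]
spice_jar [(array([179., 145.]), 0.77)] [(array([181., 148.]), 0.79)]
tuna [(array([132., 173.]), 0.55)] [(array([134., 174.]), 0.65)]
lid_hinge [(array([216.7, 174.3]), 0.91), (array([386.4, 192.2]), 0.88), (array([236.1, 141.3]), 0.27)]
lid_edge [(array([379.1, 224.9]), 0.97), (array([215.1, 154.8]), 0.93)]
bail_bar [(array([214.1, 176. ]), 0.67), (array([370.8, 235.8]), 0.53), (array([213.5, 217.8]), 0.42)]
bail_pivot [(array([215. , 172.3]), 0.58)]
```

View pics/a.png

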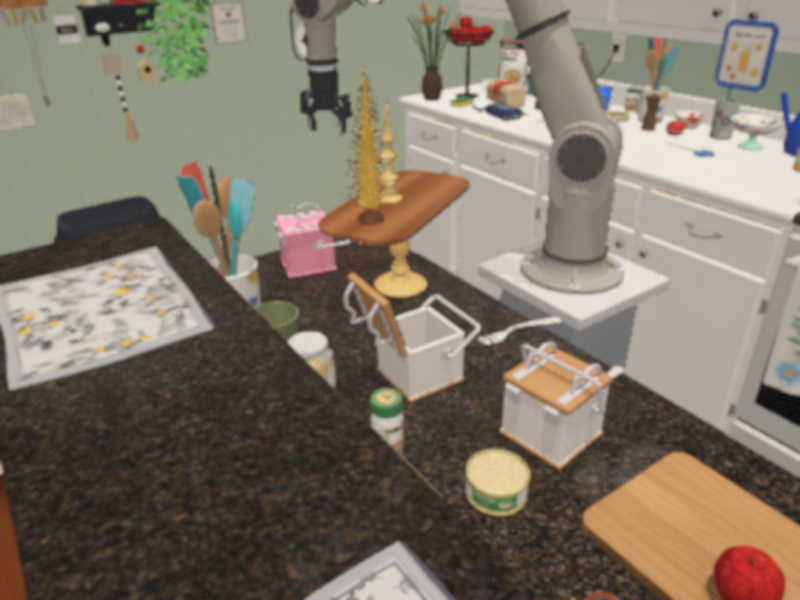

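View pics/b.png

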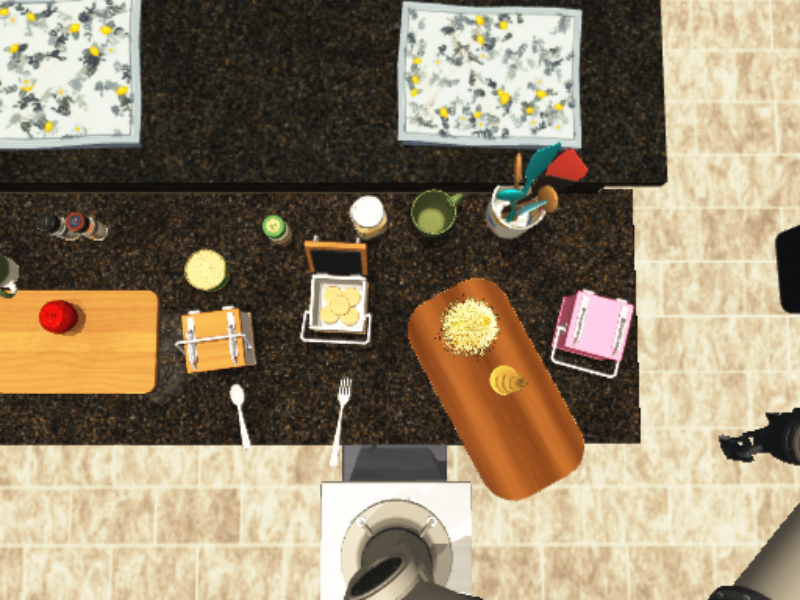

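Top view: the open white canister is at ~(217,195) px of 512, the shut white one at (140,220), and the pink look-alike at (378,209). I choose the open white one with its lid tipped back. Next comes a close crop from both cameras.

```bash
cat > h.py <<'E'
import numpy as np,cv2
from station import bot
def ray(p,xy):
    d=np.linalg.inv(p["camera_matrix"])@[xy[0],xy[1],1.]
    return p["T"][:3,3],p["T"][:3,:3]@d
def atz(p,xy,z):
    o,d=ray(p,xy);return o+d*(z-o[2])/d[2]
def tri(p,a,q,b):
    o1,d1=ray(p,a);o2,d2=ray(q,b)
    s=np.linalg.lstsq(np.c_[d1,-d2],o2-o1,rcond=None)[0]
    A,B=o1+d1*s[0],o2+d2*s[1];return (A+B)/2,np.linalg.norm(A-B)
def proj(p,X):
    c=np.linalg.inv(p["T"])@np.r_[X,1];u=p["camera_matrix"]@c[:3];return u[:2]/u[2]
def W(c,X):  # canister pose c=(x,y,yaw) -> world, X in mm
    X=np.asarray(X)/1000.;C,S=np.cos(c[2]),np.sin(c[2])
    return np.array([c[0]+C*X[0]-S*X[1],c[1]+S*X[0]+C*X[1],X[2]])
E
python3 - <<'E'
from h import *
t=bot.read_camera("top");s=bot.read_camera("scene")
print("origin",atz(t,(217,198),0),"scene",atz(s,(267,239),0))
print("hinge",atz(t,(216.7,174.3),.1),tri(t,(216.7,174.3),s,(249,215.4)))
print("bar",tri(t,(213.5,217.8),s,(292.2,197)))
for n,th,xy in (("shut",(144,220),0),("honey",(237,142),0),("spice",(181,148),0),("tuna",(134,174),0)):print(n,atz(t,th,0))
a=t["pixels"][135:235,165:265];b=s["pixels"][160:260,205:305]
im=np.hstack([cv2.resize(a,(400,400),interpolation=2),cv2.resize(b,(400,400),interpolation=2)])
cv2.imwrite("pics/c.png",im[:,:,::-1])
E
```

```text
origin [0.51903525 0.12111726 0.        ] scene [0.52757632 0.11213907 0.        ]
hinge [0.5862153  0.11390373 0.1       ] (array([0.58606063, 0.11351886, 0.10268309]), np.float64(0.0005297130845351801))
bar (array([0.44848216, 0.12195364, 0.11436577]), np.float64(0.0006851359076395246))
shut [0.44492735 0.36693245 0.        ]
honey [0.71188286 0.05356444 0.        ]
spice [0.69115973 0.24549788 0.        ]
tuna [0.60147524 0.40431787 0.        ]
```

View pics/c.png

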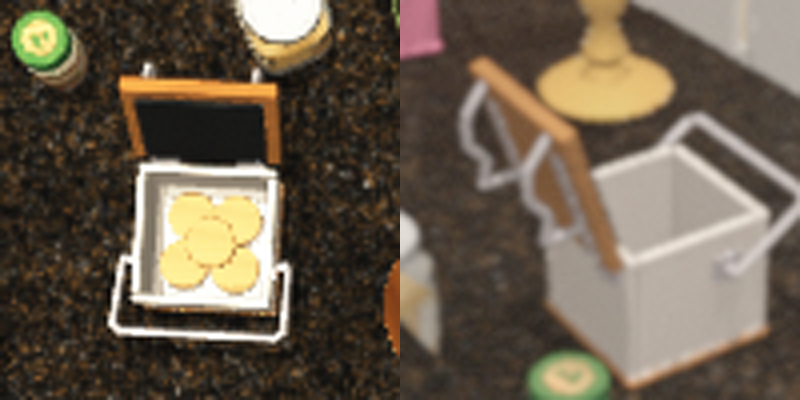

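The crop confirms the choice: white box, rim corners at about (135,167)…(275,304) in the top crop, lid leaning back, bail bar in front. Next I'll fit its pose and get the height of the obstacles between the arm and the canister.

```bash
cat >> h.py <<'E'
from scipy.spatial.transform import Rotation as Ro
def go(c,X,yaw=0,pitch=0):
    "jog numbers from present pose to TCP at canister point X (mm), tool down, tool x along canister +x turned by yaw; pitch about tool y"
    o=bot.get_obs();w,x,y,z=o["tool_rot"];R=Ro.from_quat([x,y,z,w])
    Rt=Ro.from_euler('z',c[2]+yaw)*Ro.from_euler('x',np.pi)*Ro.from_euler('y',pitch)
    P=W(c,X);return np.round((R.inv()*Rt).as_rotvec(),3),np.round(R.inv().apply(P-o["eef_pos"])*1000,1),np.round(P,3)
E
python3 - <<'E'
from h import *
from scipy.optimize import least_squares
t=bot.read_camera("top");s=bot.read_camera("scene")
T=lambda a:(a[0]/4+165,a[1]/4+135); S=lambda a:((a[0]-400)/4+205,a[1]/4+160)
obs=[(t,T((133,302)),(-55,55,100)),(t,T((275,306)),(-55,-55,100)),(t,T((137,167)),(55,55,100)),(t,T((278,170)),(55,-55,100)),
(s,S((632,383)),(55,55,0)),(s,S((768,330)),(-55,55,0)),(s,S((770,213)),(-55,55,100)),(s,S((678,148)),(-55,-55,100)),(s,S((548,308)),(55,-55,0))]
f=lambda c:np.ravel([proj(p,W(c,X))-np.array(u) for p,u,X in obs])
r=least_squares(f,[.526,.117,-.045],loss='soft_l1');c=r.x;print(c,np.round(r.fun.reshape(-1,2),1))
bar=lambda b,y:(-20-70*np.cos(b),y,70+70*np.sin(b))
obs2=[(t,T((112,330)),66),(t,T((283,338)),-66),(s,S((800,196)),66),(s,S((692,118)),-66)]
g=lambda b:np.ravel([proj(p,W(c,bar(b[0],y)))-np.array(u) for p,u,y in obs2])
r=least_squares(g,[.7]);print("bail",r.x,np.round(r.fun.reshape(-1,2),1))
# inner-face free corners of lid, (hinge in plane of inner face)
le=lambda a,y:(58-116*np.cos(a)+12*np.sin(a)*0,y,100+116*np.sin(a))
obs3=[(t,T((124,93)),58),(t,T((278,97)),-58),(s,S((572,140)),58),(s,S((485,62)),-58)]
k=lambda b:np.ravel([proj(p,W(c,le(b[0],y)))-np.array(u) for p,u,y in obs3])
r=least_squares(k,[1.7]);print("lid",r.x,np.round(r.fun.reshape(-1,2),1))
q=lambda x,y:(x/1.5625,y/1.5625)
print("tree",tri(t,q(470,327),s,q(365,68)),"candle",tri(t,q(507,380),s,q(388,105)),"board corner",tri(t,q(412,320),s,q(405,240)))
print("mug/utensil",tri(t,q(565,165),s,q(190,168)))
print(go(c,(110,0,350)),c)
E
```

```text
[ 0.52390507  0.11578409 -0.03842038] [[-0.6  0.3]
 [-1.   0.6]
 [ 0.1 -0.8]
 [-0.3 -0.2]
 [ 0.3  0.6]
 [-0.7 -0.1]
 [-0.  -1.2]
 [-0.7 -2.2]
 [ 0.1 -1. ]]
bail [0.60008818] [[ 0.3  0.4]
 [ 0.1 -0. ]
 [ 2.  -0.7]
 [ 0.2 -1.3]]
lid [1.90215507] [[-2.  -1.4]
 [-0.3 -0.9]
 [ 0.7 -2.2]
 [-1.3 -1.4]]
tree (array([ 0.46435442, -0.10616393,  0.49024683]), np.float64(0.019468689512803436)) candle (array([ 0.38422757, -0.16852374,  0.40570626]), np.float64(0.008544204973264465)) board corner (array([ 0.47258057, -0.02257339,  0.20043478]), np.float64(0.027136318731937312))
mug/utensil (array([ 0.74404261, -0.28886073,  0.32132232]), np.float64(0.013664474761742075))
(array([-0.  ,  0.  ,  0.48]), array([ 620.7, -504.8, -118.7]), array([0.634, 0.112, 0.35 ])) [ 0.52390507  0.11578409 -0.03842038]
```

Request:
jog_arm --pt "0 0 0.18 0 0 -60 0" --pt "0 0 0.36 0 0 -120 0" --pt "0 0 0.48 0 0 -180 0" --pt "0 0 0.48 0 0 -240 0" --pt "0 0 0.48 0 0 -300 0" --pt "0 0 0.48 0 0 -330 0" --pt "0 0 0.48 0 0 -330 0"

```text
t: 2.58
eef_pos: [0.2887, -0.6107, 0.5642]
tool_rot: [0.002, 1.0, -0.019, 0.001]
contact_force: [0.5, 0.4, -0.7]
gripper_width: 0.0
grasp_force: 0.0
```

```bash
cat >> h.py <<'E'
C=[.524,.116,-.038]
def st():
    o=bot.get_obs();d=o["eef_pos"]-np.array([C[0],C[1],0]);a=C[2]
    print("t",round(float(o["t"]),2),"tcp",np.round(o["eef_pos"],3),"can",np.round([1e3*(np.cos(a)*d[0]+np.sin(a)*d[1]),1e3*(-np.sin(a)*d[0]+np.cos(a)*d[1]),1e3*d[2]],1),"F",np.round(o["contact_force"],1),"q",np.round(o["q"],2))
E
python3 -c "
from h import *
st();print(go(C,(120,0,560)),go(C,(115,0,350)))"
```

```text
t 2.58 tcp [ 0.289 -0.611  0.564] can [-207.5 -735.1  564.2] F [ 0.5  0.4 -0.7] q [ 0.94  0.4   0.16  0.96 -0.06  1.78 -0.53]
(array([ 0.005, -0.003, -0.   ]), array([ 327.3, -735.2,    1.7]), array([0.644, 0.111, 0.56 ])) (array([ 0.005, -0.003, -0.   ]), array([ 321.7, -736.2,  211.7]), array([0.639, 0.112, 0.35 ]))
```

Request:
jog_arm --pt "0 0 0 25 -56 0 0" --pt "0 0 0 50 -112 0 0" --pt "0 0 0 75 -168 0 0" --pt "0 0 0 100 -224 0 0" --pt "0 0 0 125 -280 0 0" --pt "0 0 0 150 -336 0 0" --pt "0 0 0 175 -392 0 0" --pt "0 0 0 200 -448 0 0" --pt "0 0 0 225 -504 0 0" --pt "0 0 0 250 -560 0 0"

```text
t: 3.82
eef_pos: [0.56, -0.0583, 0.5598]
tool_rot: [0.0, 1.0, -0.019, -0.001]
contact_force: [1.0, -0.4, -0.2]
gripper_width: -0.0
grasp_force: 0.0
```

```bash
python3 -c "
from h import *
st();print(go(C,(150,0,350)),go(C,(150,0,190)))"
```

```text
t 3.83 tcp [ 0.56  -0.058  0.56 ] can [  42.6 -172.8  559.8] F [ 1.  -0.4 -0.2] q [ 0.18  0.18 -0.24  1.25  0.04  1.72 -1.66]
(array([ 0.   ,  0.002, -0.   ]), array([ 107.8, -172.9,  209.5]), array([0.674, 0.11 , 0.35 ])) (array([ 0.   ,  0.002, -0.   ]), array([ 108.1, -173. ,  369.5]), array([0.674, 0.11 , 0.19 ]))
```

Request:
jog_arm --pt "0 0 0 28 -52 0 0" --pt "0 0 0 56 -104 0 0" --pt "0 0 0 84 -156 20 0" --pt "0 0 0 95 -173 75 0" --pt "0 0 0 95 -173 135 0" --pt "0 0 0 95 -173 195 0" --pt "0 0 0 95 -173 255 0" --pt "0 0 0 95 -173 290 0" --pt "0 0 0 95 -173 290 0"

```text
t: 4.95
eef_pos: [0.6586, 0.1083, 0.2667]
tool_rot: [0.001, 1.0, -0.019, -0.004]
contact_force: [-0.8, -0.5, 1.4]
gripper_width: -0.004
grasp_force: 0.0
```

```bash
python3 - <<'E'
from h import *
st();print(go(C,(135,0,185)))
s=bot.read_camera("scene");t=bot.read_camera("top")
print([(n,[(np.round(d["xy"],1),round(d["score"],2)) for d in bot.tip_of("lid_edge",p)]) for n,p in(("s",s),("t",t))])
im=np.hstack([cv2.resize(t["pixels"][125:235,165:265],(400,440),interpolation=2),cv2.resize(s["pixels"][120:260,185:312],(400,440),interpolation=2)])
cv2.imwrite("pics/d.png",im[:,:,::-1])
E
```

```text
t 4.95 tcp [0.659 0.108 0.267] can [134.8  -2.6 266.7] F [-0.8 -0.5  1.4] q [-0.03  0.46 -0.32  1.51  0.15  1.2  -1.98]
(array([0.002, 0.008, 0.   ]), array([ 0.9, -2.8, 81.7]), array([0.659, 0.111, 0.185]))
[('s', [(array([245.8, 220.8]), 0.75), (array([207.7, 137.6]), 0.74), (array([235.6, 184.1]), 0.57)]), ('t', [(array([376.5, 226. ]), 0.79), (array([135.1, 171.5]), 0.59)])]
```

View pics/d.png

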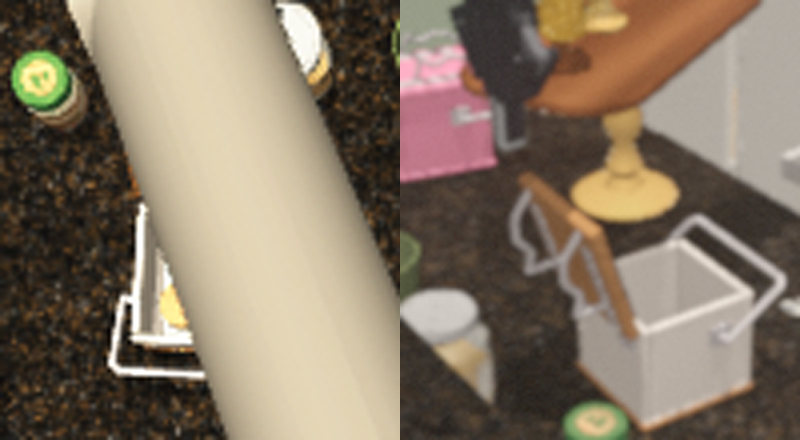

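Request:
jog_arm --pt "0 0 0 0 -3 45 0" --pt "0 0 0 0 -3 80 0" --pt "0 0 0 -13 -3 83 0" --pt "0 0 0 -26 -3 82 0" --pt "0 0 0 -40 -3 80 0" --pt "0 0 0 -54 -3 78 0" --pt "0 0 0 -67 -3 77 0" --pt "0 0 0 -79 -3 77 0" --pt "0 0 0 -92 -3 80 0" --pt "0 0 0 -105 -3 85 0"

```text
t: 6.4
eef_pos: [0.5555, 0.116, 0.1859]
tool_rot: [0.0, 1.0, -0.019, -0.0]
contact_force: [0.9, 0.6, 2.2]
gripper_width: -0.0
grasp_force: 0.6
```

```bash
python3 - <<'E'
from h import *
st()
for X in ((8,0,167),(-21,0,112)):print(go(C,X))
E
```

```text
t 6.4 tcp [0.556 0.116 0.186] can [ 31.5   1.2 185.9] F [0.9 0.6 2.2] q [-0.04  0.37 -0.35  1.84  0.15  0.95 -2.06]
(array([ 0.,  0., -0.]), array([-23.5,   1.2,  18.9]), array([0.532, 0.116, 0.167]))
(array([ 0.,  0., -0.]), array([-52.5,   1.2,  73.9]), array([0.503, 0.117, 0.112]))
```

Request:
jog_arm --pt "0 0 0 -12 1 11 0" --pt "0 0 0 -23 1 19 0" --pt "0 0 0 -32 1 29 0" --pt "0 0 0 -40 1 39 0" --pt "0 0 0 -44 1 48 0" --pt "0 0 0 -48 1 56 0" --pt "0 0 0 -50 1 65 0" --pt "0 0 0 -52 1 72 0" --pt "0 0 0 -52 1 75 0" --pt "0 0 0 -52 1 77 0"

```text
t: 7.65
eef_pos: [0.5042, 0.1171, 0.1116]
tool_rot: [0.001, 1.0, -0.019, -0.0]
contact_force: [-15.8, -3.6, 42.5]
gripper_width: -0.0
grasp_force: 21.1
```

```bash
python3 - <<'E'
from h import *
st()
E
```

```text
t 7.65 tcp [0.504 0.117 0.112] can [-19.8   0.3 111.6] F [-15.8  -3.6  42.5] q [-0.07  0.4  -0.34  2.02  0.19  0.76 -2.14]
```

Request:
jog_arm --pt "0 0 0 0 0 -20 0" --pt "0 0 0 0 0 -60 0" --pt "0 0 0 -30 0 -75 0" --pt "0 0 0 -60 0 -75 0" --pt "0 0 0 -88 0 -75 0" --pt "0 0 0 -88 0 -75 0"

```text
t: 8.4
eef_pos: [0.4151, 0.1203, 0.1843]
tool_rot: [0.0, 1.0, -0.019, -0.0]
contact_force: [-0.4, -0.2, -0.1]
gripper_width: -0.001
grasp_force: 0.0
```

```bash
python3 - <<'E'
from h import *
st();print(go(C,(-105,0,100)))
s=bot.read_camera("scene");t=bot.read_camera("top")
for th in("lid_edge","bail_bar"):print(th,[(np.round(d["xy"],1),round(d["score"],2)) for d in bot.tip_of(th,s)],[(np.round(d["xy"],1),round(d["score"],2)) for d in bot.tip_of(th,t)])
for b in(.5,.6,.7,.8):print(b,[np.round(proj(p,W(C,(-20-70*np.cos(b),y,70+70*np.sin(b)))),1) for p in(s,t) for y in (66,-66)])
cv2.imwrite("pics/e.png",cv2.resize(s["pixels"][130:260,205:335],(600,600),interpolation=2)[:,:,::-1])
E
```

```text
t 8.4 tcp [0.415 0.12  0.184] can [-1.090e+02  1.000e-01  1.843e+02] F [-0.4 -0.2 -0.1] q [-0.05  0.16 -0.41  2.13  0.09  0.86 -2.12]
(array([0.001, 0.   , 0.001]), array([ 4.1,  0. , 84.3]), array([0.419, 0.12 , 0.1  ]))
lid_edge [(array([208.8, 140.5]), 0.83), (array([282.8, 202. ]), 0.74), (array([348.5, 278.2]), 0.45), (array([202.1, 248.6]), 0.45)] [(array([378. , 228.3]), 0.96), (array([215.7, 210.1]), 0.7)]
bail_bar [(array([291.1, 195.9]), 0.61), (array([288.8, 200.6]), 0.59)] [(array([374.1, 234.5]), 0.47)]
0.5 [array([308. , 209.8]), array([279.2, 189.6]), array([193.5, 219.1]), array([235.8, 220.6])]
0.6 [array([307. , 208.3]), array([278.2, 188.2]), array([193.3, 217.9]), array([235.8, 219.4])]
0.7 [array([305.8, 207. ]), array([277. , 186.9]), array([193.1, 216.4]), array([235.8, 218. ])]
0.8 [array([304.5, 205.9]), array([275.6, 185.8]), array([192.9, 214.8]), array([235.8, 216.4])]
```

View pics/e.png

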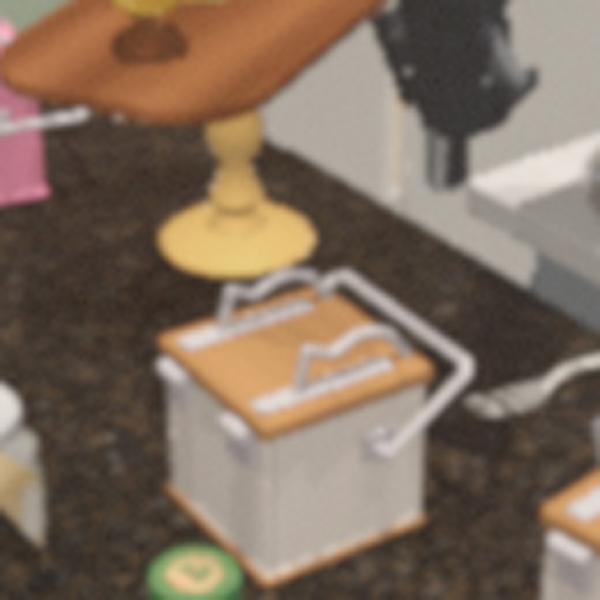

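Request:
jog_arm --pt "0 0 0 0 0 45 0" --pt "0 0 0 0 0 88 0" --pt "0 0 0 0 0 88 0" --pt "0 0 0 15 0 88 0" --pt "0 0 0 25 0 80 0" --pt "0 0 0 32 0 73 0" --pt "0 0 0 38 0 66 0" --pt "0 0 0 43 0 64 0" --pt "0 0 0 50 0 64 0" --pt "0 0 0 50 0 64 0"

```text
t: 9.95
eef_pos: [0.4671, 0.1185, 0.1202]
tool_rot: [-0.0, 1.0, -0.019, 0.0]
contact_force: [-0.3, 0.1, -0.6]
gripper_width: 0.001
grasp_force: 0.0
```

```bash
python3 - <<'E'
from h import *
st()
s=bot.read_camera("scene")
cv2.imwrite("pics/f.png",cv2.resize(s["pixels"][130:260,205:335],(600,600),interpolation=2)[:,:,::-1])
E
```

```text
t 9.95 tcp [0.467 0.119 0.12 ] can [-57.    0.4 120.2] F [-0.3  0.1 -0.6] q [-0.06  0.34 -0.37  2.09  0.18  0.74 -2.16]
```

View pics/f.png

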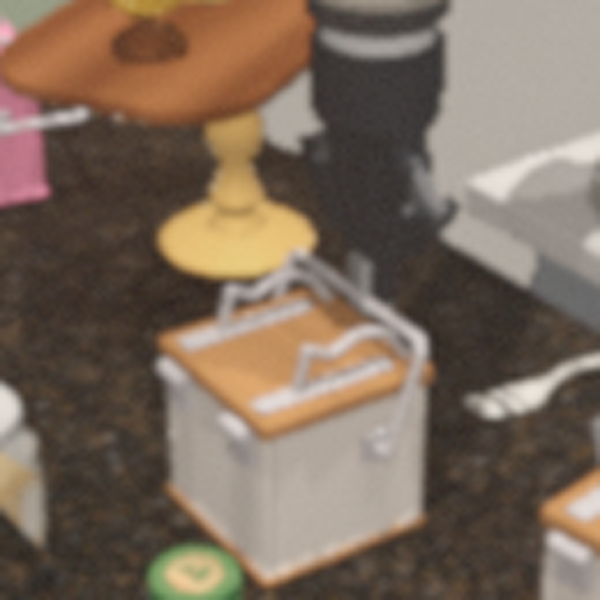

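The bail has risen to the rails, with the bar running from (300,258) to (425,340) and the finger behind it. The next push takes it over the hump.

Request:
jog_arm --pt "0 0 0 7 0 0 0" --pt "0 0 0 14 0 0 0" --pt "0 0 0 21 0 0 0" --pt "0 0 0 28 0 0 0" --pt "0 0 0 34 0 0 0" --pt "0 0 0 40 0 0 0" --pt "0 0 0 44 0 0 0" --pt "0 0 0 44 0 0 0"

```text
t: 11.0
eef_pos: [0.5112, 0.1169, 0.1204]
tool_rot: [-0.0, 1.0, -0.019, 0.0]
contact_force: [-0.8, 0.7, 0.5]
gripper_width: 0.001
grasp_force: 0.0
```

```bash
python3 - <<'E'
from h import *
st()
s=bot.read_camera("scene")
for b in(1.6,1.75,1.88):print(b,[np.round((proj(s,W(C,(-20-70*np.cos(b),y,70+70*np.sin(b))))-[205,130])*600/130) for y in (66,-66)])
cv2.imwrite("pics/g.png",cv2.resize(s["pixels"][130:260,205:335],(600,600),interpolation=2)[:,:,::-1])
E
```

```text
t 11.0 tcp [0.511 0.117 0.12 ] can [-12.9   0.4 120.4] F [-0.8  0.7  0.5] q [-0.05  0.4  -0.36  2.    0.19  0.78 -2.13]
1.6 [array([388., 347.]), array([257., 252.])]
1.75 [array([373., 355.]), array([243., 258.])]
1.88 [array([360., 363.]), array([230., 266.])]
```

View pics/g.png

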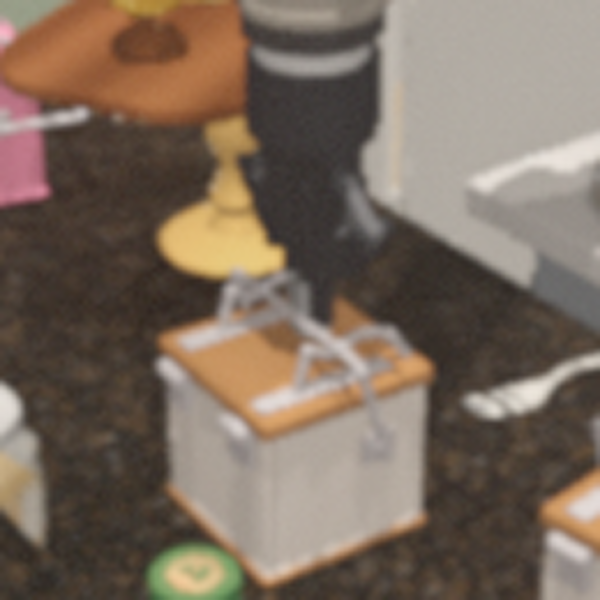

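Request:
jog_arm --pt "0 0 0 -12 0 0 0" --pt "0 0 0 -18 0 0 0" --pt "0 0 0 -18 0 -30 0" --pt "0 0 0 -18 0 -80 0" --pt "0 0 0 -18 0 -140 0" --pt "0 0 0 -18 0 -180 0" --pt "0 0 0 -18 0 -180 0"

```text
t: 11.92
eef_pos: [0.4938, 0.1183, 0.3038]
tool_rot: [-0.001, 1.0, -0.019, 0.003]
contact_force: [0.6, -0.3, -0.1]
gripper_width: -0.001
grasp_force: 0.0
```

```bash
python3 - <<'E'
from h import *
st()
s=bot.read_camera("scene")
cv2.imwrite("pics/i.png",cv2.resize(s["pixels"][130:330,180:380],(600,600),interpolation=2)[:,:,::-1])
E
```

```text
t 11.93 tcp [0.494 0.118 0.304] can [-30.2   1.2 303.8] F [ 0.6 -0.3 -0.1] q [-0.    0.16 -0.4   1.84  0.07  1.15 -2.03]
```

View pics/i.png

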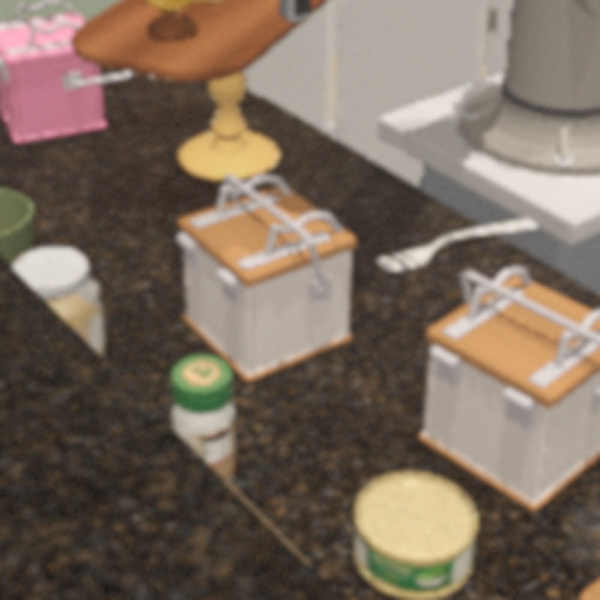

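The bar crosses the rails from (228,180) to (315,245), in the notch at the rear horns just as on the shut canister. Nothing else has moved and the gripper is clear.

```bash
python3 -c "
from station import bot
print(bot.hand_in())"
```

```text
the job is handed in; nothing more can be done
None
```

The open canister's lid is shut and its bail is snapped into the notch of the rails, judging by the last camera picture; I handed the job in after about 12 s of robot time, and the hand-in returned no verdict.

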